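# Lay out ferrules with their barrels

### The arm

A 6-joint arm with a two-finger parallel gripper is mounted at the origin on the work surface. World frame = base frame: x ahead of the robot, y to its left, z up, the work surface at z = 0. Lengths are in m, angles in rad, forces in N, time in s.
With the tool pointing down it reaches from about 0.325 to 1 m from the base axis. Payload 5.1 kg.
Tool frame: the origin (TCP) lies on the centre line of the jaws, within the pads' length; the fingertips stand 19 mm ahead of it and the grasp point (between the pads) is the TCP; z points along the fingers, y is the direction in which the jaws open and shut (so a half turn about z gives the same grasp; the last joint's range is limited). The gripper opens to 85 mm and grips with 20 to 120 N. Pads are 22 mm wide; open, the fingers measure 114 mm over their backs; the gripper's body (76 mm by 85 mm) begins 54 mm behind the grasp point. The pads swing forward as they close: fully open they stand 13 mm farther back than shut.
Start: joints at [-1.397, 0.124, 1.65, -0, 1.367, -0.083], TCP at [0.165, -0.629, 0.25] pointing down, gripper open.
Joint ranges: [-2.61, 2.61], [-1.02, 2.33], [0.03, 2.71], [-1.35, 4.49], [0.32, 2.68], [-2.91, 2.91]. Speed limits (rad/s): [2.57, 2.57, 3.14, 3.14, 3.14, 3.14].

### API

Orientations are given as [roll, pitch, yaw] about the fixed x, y, z axes, in that order (R = Rz(yaw) Ry(pitch) Rx(roll)).
In Python, from cell import * gives the robot as it stands.
- The arm moves only by the tool servo_tool, never from a script. Its argument "steps" is a list of rows, each an object with "jaw": the opening in per cent of the stroke, from 0 (shut) to 100 (fully open); "travel": the shift along the tool's x, y, z in mm, a list of three; "yaw": the turn about the tool's z in degrees. In form: [{"jaw": jaw, "travel": [x, y, z], "yaw": yaw}, ...]. A call has 1 to 10 rows; each row is the pose to reach, as a shift and turn from the pose measured when the call began, along the tool's axes at that moment; what a row does not reach only later rows make up. A row lasts 1/8 s, in which the tool goes at most 62.5 mm and 10.7 degrees, less where a joint would pass 70% of its speed; a pose out of reach is approached as far as the arm can. A call with a gripper value outside its range is refused whole. The fingers move at their own pace and stop on an object; "newtons" is the grip in N (left out, the last holds). Time passes only in rows, so rows that repeat a pose let the fingers close. It gives the time, the measured TCP pose, the force and the opening at its end, in the units of the state.
- read_state(): the state, without advancing time (a new reading comes with each control period).
- snapshot(name): name is "side" or "top"; returns a dict with "image" (420x560x3 uint8, red, green, blue), "z_map" (420x560 float32, m along the optical axis (not along the pixel's ray), 0 where there is no reading), "intrinsics" (3x3 intrinsics, pixels), "dist_coeffs" ([k1, k2, p1, p2, k3] as OpenCV has them; the pictures are not rectified), "rvec" (rotation vector, rad) and "tvec" (3), from world to camera coordinates, as OpenCV has them. Camera axes: x right, y down, z forward; pixel columns grow to the right and rows downward; lengths in m; the calibration is good to about 2 mm. A picture is of the moment at which its call begins.
- close_job(): hands the job in, once; it reports no verdict.
The state is a dict: "time_s": time; "joint_pos": joint angles; "dq": joint speeds; "effort": joint torques, N m; "position": TCP position; "tool_rot": TCP orientation; "force": force on the tool from outside, world axes, zero at the start; "torque": the same for the moment, N m; "finger_gap": finger opening in m.
Only numpy, scipy, OpenCV 4.12 (cv2) and the standard library are available. Lean on these libraries where they do the work, as an engineer would, in place of code of your own. Each camera call takes 0.05 s, during which the arm holds its last target.

### The job

Four nickel-plated ferrules of different sizes stand in front of four assembly boards, each of which holds a rosewood barrel. Set every ferrule upright in the middle of the cork disc on the board whose barrel it fits: the smallest ferrule with the thinnest barrel, and so on up to the largest with the thickest. Leave the copper end cap and the red glass prism where they lie.

Things in the scene. Friction and masses are not known exactly. Their poses are not given: they have to be found in the camera images.
- ferrule_24_mid (a point): The smallest ferrule: a plain nickel-plated ring (short open tube) standing on end on the table, outer diameter 24 mm, bore 18 mm, 36 mm tall. The point is its centre, half-way up, 18 mm above what it stands on; z is the ring's axis. 60 g nominal; grip it across the outside.
- ferrule_34_mid (a point): The second smallest ferrule: a plain nickel-plated ring (short open tube) standing on end on the table, outer diameter 34 mm, bore 28 mm, 36 mm tall. The point is its centre, half-way up, 18 mm above what it stands on; z is the ring's axis. 90 g nominal; grip it across the outside.
- ferrule_44_mid (a point): The second largest ferrule: a plain nickel-plated ring (short open tube) standing on end on the table, outer diameter 44 mm, bore 38 mm, 36 mm tall. The point is its centre, half-way up, 18 mm above what it stands on; z is the ring's axis. 120 g nominal; grip it across the outside.
- ferrule_54_mid (a point): The largest ferrule: a plain nickel-plated ring (short open tube) standing on end on the table, outer diameter 54 mm, bore 48 mm, 36 mm tall. The point is its centre, half-way up, 18 mm above what it stands on; z is the ring's axis. 147 g nominal; grip it across the outside.
- board_24_disc (a point): Fixed plywood board, 215 x 90 x 8 mm thick, with the thinnest barrel. The point is the centre of its cork disc (60 mm across, flush) on the top face, 45 mm from the near edge. x runs along the board to the lying, fixed rosewood barrel, 17 mm in diameter, 70 mm long, top 18 mm above the board, near end 80 mm from the point; the 24 mm ferrule fits it. z is up.
- board_34_disc (a point): Fixed plywood board, 215 x 90 x 8 mm thick, with the second thinnest barrel. The point is the centre of its cork disc (60 mm across, flush) on the top face, 45 mm from the near edge. x runs along the board to the lying, fixed rosewood barrel, 27 mm in diameter, 70 mm long, top 28 mm above the board, near end 80 mm from the point; the 34 mm ferrule fits it. z is up.
- board_44_disc (a point): Fixed plywood board, 215 x 90 x 8 mm thick, with the second thickest barrel. The point is the centre of its cork disc (60 mm across, flush) on the top face, 45 mm from the near edge. x runs along the board to the lying, fixed rosewood barrel, 37 mm in diameter, 70 mm long, top 38 mm above the board, near end 80 mm from the point; the 44 mm ferrule fits it. z is up.
- board_54_disc (a point): Fixed plywood board, 215 x 90 x 8 mm thick, with the thickest barrel. The point is the centre of its cork disc (60 mm across, flush) on the top face, 45 mm from the near edge. x runs along the board to the lying, fixed rosewood barrel, 47 mm in diameter, 70 mm long, top 48 mm above the board, near end 80 mm from the point; the 54 mm ferrule fits it. z is up.
- end_cap_mid (a point): Loose copper end cap, a closed solid-looking disc 42 mm across and 22 mm tall, among the ferrules; stays where it is. The point is its centre, 11 mm up.
- prism_mid (a point): Loose red glass prism, lying, triangular section 32 mm wide and 28 mm tall, 50 mm long along its x, among the ferrules; stays where it is. The point is inside it, 12 mm up.
Mind the look-alikes: they are no part of the job. Leave any black look-alike of the part that bears board_24_disc alone.

How it is judged:
At the end, for the whole second after the job is handed in: Each ferrule stands upright (within 0.1 rad) on the board whose barrel it fits, its axis within 14 mm of the cork disc's centre, resting on the board (centre 13 to 23 mm above the disc), and at rest (slower than 20 mm/s) (horizontal distance between ferrule_24_mid and board_24_disc below 0.014 m and z of ferrule_24_mid in the frame of board_24_disc between 0.013 and 0.023 m and angle between each of ferrule_24_mid, ferrule_34_mid, ferrule_44_mid, ferrule_54_mid's own z axis and vertical below 0.1 rad and linear speed of each of ferrule_24, ferrule_34, ferrule_44, ferrule_54 below 0.02 m/s and horizontal distance between ferrule_34_mid and board_34_disc below 0.014 m and z of ferrule_34_mid in the frame of board_34_disc between 0.013 and 0.023 m and horizontal distance between ferrule_44_mid and board_44_disc below 0.014 m and z of ferrule_44_mid in the frame of board_44_disc between 0.013 and 0.023 m and horizontal distance between ferrule_54_mid and board_54_disc below 0.014 m and z of ferrule_54_mid in the frame of board_54_disc between 0.013 and 0.023 m); the robot touches nothing.
It fails at once if the copper end cap is moved more than 20 mm (distance of end_cap_mid from where it was at the start of the episode above 0.02 m).
It fails at once if the red glass prism is moved more than 20 mm (distance of prism_mid from where it was at the start of the episode above 0.02 m).
It also fails if it takes over 109 s, if anything falls off the work surface, if the arm or the gripper's body presses on something with over 40 N, if the wrist force passes 120 N, or if a joint passes its speed limit or range.

## Working session

There is one attempt and no reset: what is moved stays moved. The work goes in short steps, Python scripts to look and compute and a tool call to move; the robot and the scene stay as the last step left them, time stands still between calls to the robot, and variables do not carry over. Pictures are saved under pics/ and viewed, and the job is handed in when it is done.

Besides the shell and the picture viewer there is one more tool, called after "Request:" as name(argument=value, ...), one argument or row to a line, values as JSON. servo_tool: Moves the arm, as the interface text tells. Its arguments: {"type":"object","properties":{"steps":{"type":"array"},"newtons":{"type":"number"}},"required":["steps"]}

```bash
ls; mkdir -p pics
python3 - <<'E'
from cell import *
import cv2,numpy as np
for n in("top","side"):
    s=snapshot(n)
    cv2.imwrite(f"pics/{n}0.png",cv2.cvtColor(s["image"],cv2.COLOR_RGB2BGR))
    np.savez(f"{n}0.npz",**s)
    R=cv2.Rodrigues(np.array(s["rvec"]))[0]
    print(n,s["intrinsics"],s["dist_coeffs"],-R.T@np.array(s["tvec"]).ravel())
print(read_state())
E
```

```text
pics
top [[511.12454341   0.         274.97494525]
 [  0.         511.12454341 209.17265051]
 [  0.           0.           1.        ]] [-0.1220708  0.         0.         0.         0.       ] [0.34752893 0.01893022 1.16922667]
side [[423.86662444   0.         279.79122758]
 [  0.         423.86662444 204.64531043]
 [  0.           0.           1.        ]] [0.03089046 0.         0.         0.         0.        ] [0.0608947  0.47963533 0.75914566]
{'time_s': 0.1, 'joint_pos': array([-1.39660218e+00,  1.24448319e-01,  1.65153975e+00,  4.04135984e-06,
        1.36752752e+00, -8.25929117e-02]), 'dq': array([ 0.00066752, -0.00246948, -0.00142635, -0.00073726,  0.00038276,
        0.00075795]), 'effort': array([ 7.65689201e-04, -4.24932361e+01, -3.66653037e+01, -6.59308034e-05,
        3.93775132e-03,  2.89206845e-06]), 'position': array([ 0.16496961, -0.62817597,  0.2491691 ]), 'tool_rot': array([-3.13967660e+00, -1.62583127e-04,  2.56786086e-01]), 'force': array([-0.43252394, -0.00953186, -0.94792261]), 'torque': array([0.04633908, 0.00338169, 0.01228537]), 'finger_gap': 0.08575520473994025}
```

View pics/top0.png

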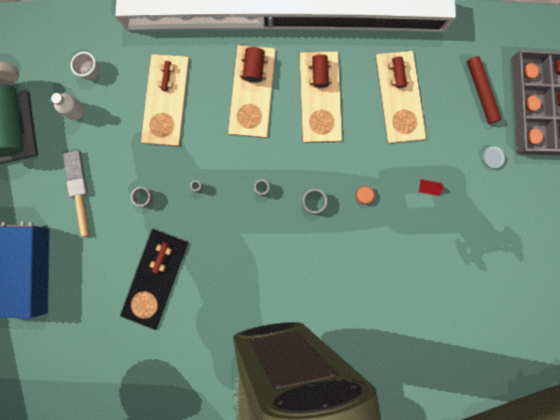

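View pics/side0.png

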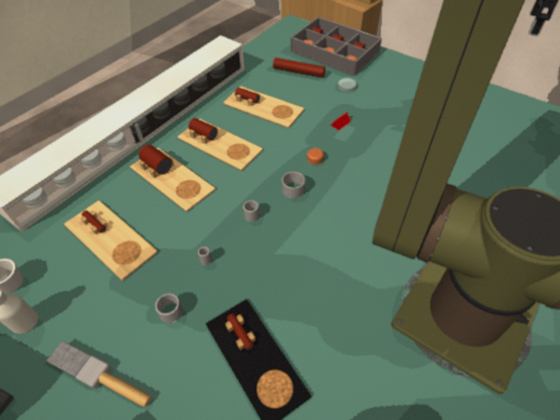

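```bash
cat > h.py <<'E'
import cv2,numpy as np
def ray(s,uv,z):
    uv=np.asarray(uv,float).reshape(-1,1,2)
    p=cv2.undistortPoints(uv,s["intrinsics"],s["dist_coeffs"]).reshape(-1,2)
    R=cv2.Rodrigues(np.array(s["rvec"]))[0];t=np.array(s["tvec"]).ravel()
    C=-R.T@t; d=np.c_[p,np.ones(len(p))]@R
    return C+d*((z-C[2])/d[:,2])[:,None]
def cloud(s):
    h,w=s["z_map"].shape
    u,v=np.meshgrid(np.arange(w),np.arange(h))
    p=cv2.undistortPoints(np.stack([u,v],-1).reshape(-1,1,2).astype(float),s["intrinsics"],s["dist_coeffs"]).reshape(-1,2)
    R=cv2.Rodrigues(np.array(s["rvec"]))[0];t=np.array(s["tvec"]).ravel()
    P=(np.c_[p,np.ones(len(p))]*s["z_map"].reshape(-1,1)-t)@R
    return P.reshape(h,w,3)
def ferr(s,box,zt,pr=1):
    """rim: outline of points near height zt within pixel box"""
    x0,x1,y0,y1=box
    P=cloud(s)[y0:y1,x0:x1]
    m=((abs(P[...,2]-zt)<.007)).astype(np.uint8)
    c=cv2.findContours(m,cv2.RETR_EXTERNAL,cv2.CHAIN_APPROX_NONE)[0]
    c=max(c,key=cv2.contourArea).reshape(-1,2)+[x0,y0]
    q=ray(s,c,zt)
    (cx,cy),r=cv2.minEnclosingCircle((q[:,:2]*1000).astype(np.float32))
    A=np.c_[2*q[:,:2],np.ones(len(q))];b=(q[:,:2]**2).sum(1)
    k=np.linalg.lstsq(A,b,rcond=None)[0];rr=np.sqrt(k[2]+k[0]**2+k[1]**2)
    if pr:print("enc",round(cx,1),round(cy,1),"D",round(2*r,1),"| fit",np.round(k[:2]*1000,1),"D",round(2000*rr,1),"n",len(c))
    return k[:2]
def disc(s,box,z=.008,pr=1):
    x0,x1,y0,y1=box
    hsv=cv2.cvtColor(s["image"],cv2.COLOR_RGB2HSV)[y0:y1,x0:x1]
    m=((hsv[...,0]<17)&(hsv[...,1]>95)&(hsv[...,2]>110)).astype(np.uint8)
    m=cv2.morphologyEx(m,cv2.MORPH_CLOSE,np.ones((3,3)))
    c=cv2.findContours(m,cv2.RETR_EXTERNAL,cv2.CHAIN_APPROX_NONE)[0]
    c=cv2.convexHull(max(c,key=cv2.contourArea)).reshape(-1,2)+[x0,y0]
    e=cv2.fitEllipse(c.astype(np.float32))
    q=ray(s,[e[0]],z)[0]
    qq=ray(s,c,z); D=2*np.median(np.linalg.norm(qq-q,axis=1))
    if pr:print("disc px",np.round(e[0],1),"->",np.round(q[:2]*1000,1),"D",round(D*1000,1))
    return q[:2]
E
python3 - <<'E'
from h import *
s=dict(np.load("top0.npz"))
P=cloud(s);print("table z",np.median(P[210:240,220:300,2]))
print("ferrules")
for b in[(120,160,178,215),(183,210,172,200),(245,280,172,203),(295,335,182,222)]:
    print(np.nanmax(P[b[2]:b[3],b[0]:b[1],2]).round(4),end=" "); ferr(s,b,.036)
for b in[(145,180,108,142),(232,268,100,134),(304,340,105,139),(387,423,105,139)]:
    disc(s,b)
for b in[(155,180,55,97),(238,270,44,86),(305,335,50,92),(385,412,50,92)]:
    Q=P[b[2]:b[3],b[0]:b[1]]
    print("barrel top",np.percentile(Q[...,2],[97,99,99.7]).round(4))
for n,b in(("cap",(352,380,182,212)),("prism",(415,450,172,200))):
    Q=P[b[2]:b[3],b[0]:b[1]];M=Q[...,2]>.010
    print(n,Q[M].min(0).round(3),Q[M].max(0).round(3))
s=dict(np.load("side0.npz"));P=cloud(s);print("side table z",np.median(P[200:240,300:340,2]))
for b in[(150,188,285,328),(192,216,242,270),(238,265,196,226),(276,310,166,204)]: ferr(s,b,.036)
for b in[(105,146,235,270),(168,206,172,202),(222,255,140,162),(268,298,101,122)]:
    disc(s,b)
E
```

```text
table z -0.0006267979338599706
ferrules
1.1692 enc 450.4 323.9 D 45.4 | fit [451.  324.4] D 42.2 n 54
1.1692 enc 475.6 199.3 D 24.6 | fit [475.8 199.6] D 22.1 n 29
1.1692 enc 472.9 53.4 D 33.7 | fit [473.2  53.2] D 31.9 n 40
1.1692 enc 442.7 -65.1 D 53.8 | fit [442.6 -65. ] D 51.7 n 66
disc px [161.1 125.1] -> [620.4 287.8] D 58.2
disc px [248.8 115.8] -> [642.2  83.5] D 57.3
disc px [321.4 121.7] -> [629.2 -84.6] D 57.1
disc px [404.2 121.5] -> [ 632.1 -278.4] D 57.3
barrel top [0.0263 0.0277 1.0015]
barrel top [0.0571 0.0587 1.1692]
barrel top [0.0469 0.0484 0.0495]
barrel top [0.0364 0.0384 0.0405]
cap [ 0.348 -0.204  0.011] [0.479 0.019 1.169]
prism [ 0.348 -0.362  0.01 ] [0.492 0.019 1.169]
side table z -0.0010459646397431234
enc 449.0 326.6 D 47.7 | fit [448.6 325.8] D 43.8 n 68
enc 473.6 202.2 D 27.1 | fit [474.  202.5] D 23.5 n 31
enc 470.9 55.2 D 37.8 | fit [472.   55.1] D 33.7 n 39
enc 440.8 -63.1 D 57.8 | fit [441.1 -62.9] D 53.7 n 59
disc px [126.2 252.7] -> [619.2 288.7] D 59.6
disc px [187.6 188.9] -> [641.   84.7] D 58.4
disc px [237.7 151.1] -> [628. -83.] D 59.1
disc px [282.  111.5] -> [ 630.  -276.5] D 58.3
```

Request:
servo_tool(
  steps=[
    {"jaw": 100,"travel": [60,-70,10],"yaw": 7},
    {"jaw": 100,"travel": [105,-120,20],"yaw": 14.7},
    {"jaw": 100,"travel": [411,-475,99],"yaw": 14.7},
    {"jaw": 100,"travel": [411,-475,99],"yaw": 14.7},
    {"jaw": 100,"travel": [411,-475,99],"yaw": 14.7},
    {"jaw": 100,"travel": [411,-475,99],"yaw": 14.7},
    {"jaw": 100,"travel": [411,-475,99],"yaw": 14.7},
    {"jaw": 100,"travel": [411,-475,99],"yaw": 14.7},
    {"jaw": 100,"travel": [411,-475,99],"yaw": 14.7},
    {"jaw": 100,"travel": [411,-475,99],"yaw": 14.7},
  ],
  newtons=30,
)

```text
time_s: 1.35
position: [0.4371, -0.0724, 0.1526]
tool_rot: [-3.14, -0.0, 0.0]
force: [0.8, -0.5, 0.1]
finger_gap: 0.0853
```

Request:
servo_tool(
  steps=[
    {"jaw": 100,"travel": [5,-8,0],"yaw": 0},
    {"jaw": 100,"travel": [5,-8,0],"yaw": 0},
    {"jaw": 100,"travel": [5,-8,0],"yaw": 0},
  ],
)

```text
time_s: 1.72
position: [0.4419, -0.0655, 0.1528]
tool_rot: [-3.14, -0.0, -0.001]
force: [0.2, 0.6, 0.3]
finger_gap: 0.0855
```

Request:
servo_tool(
  steps=[
    {"jaw": 100,"travel": [0,-1,45],"yaw": 0},
    {"jaw": 100,"travel": [0,-1,85],"yaw": 0},
    {"jaw": 100,"travel": [0,-1,110],"yaw": 0},
    {"jaw": 100,"travel": [0,-1,120],"yaw": 0},
    {"jaw": 100,"travel": [0,-1,127],"yaw": 0},
    {"jaw": 100,"travel": [0,-1,127],"yaw": 0},
    {"jaw": 100,"travel": [0,-1,127],"yaw": 0},
  ],
)

```text
time_s: 2.6
position: [0.4428, -0.0647, 0.0269]
tool_rot: [-3.141, -0.002, -0.001]
force: [0.0, -0.1, -0.6]
finger_gap: 0.0853
```

Run:
```python
from cell import *
import cv2
s=snapshot("side")
cv2.imwrite("pics/side1.png",cv2.resize(cv2.cvtColor(s["image"],cv2.COLOR_RGB2BGR)[100:300,180:420],None,fx=3,fy=3))
```

```text
(no output)
```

View pics/side1.png

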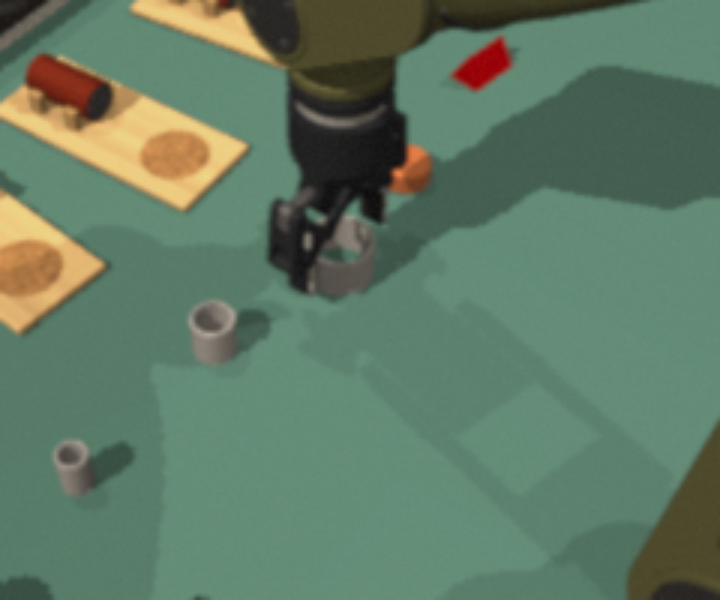

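Request:
servo_tool(
  steps=[
    {"jaw": 60,"travel": [0,0,0],"yaw": 0},
    {"jaw": 55,"travel": [0,0,0],"yaw": 0},
    {"jaw": 50,"travel": [0,0,0],"yaw": 0},
    {"jaw": 50,"travel": [0,0,0],"yaw": 0},
    {"jaw": 50,"travel": [0,0,0],"yaw": 0},
    {"jaw": 50,"travel": [0,0,0],"yaw": 0},
  ],
  newtons=30,
)

```text
time_s: 3.4
position: [0.4434, -0.0647, 0.0275]
tool_rot: [-3.141, -0.003, -0.001]
force: [-0.5, -0.9, 6.2]
finger_gap: 0.0523
```

Request:
servo_tool(
  steps=[
    {"jaw": 50,"travel": [0,0,-10],"yaw": 0},
    {"jaw": 50,"travel": [0,0,-40],"yaw": 0},
    {"jaw": 50,"travel": [0,0,-80],"yaw": 0},
    {"jaw": 50,"travel": [0,0,-120],"yaw": 0},
    {"jaw": 50,"travel": [0,0,-120],"yaw": 0},
  ],
)

```text
time_s: 4.03
position: [0.4451, -0.0653, 0.1514]
tool_rot: [3.14, -0.011, -0.001]
force: [-0.4, -1.2, -1.8]
finger_gap: 0.052
```

Run:
```python
from cell import *
import cv2
s=snapshot("side")
cv2.imwrite("pics/side2.png",cv2.resize(cv2.cvtColor(s["image"],cv2.COLOR_RGB2BGR)[50:250,180:420],None,fx=3,fy=3))
```

```text
(no output)
```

View pics/side2.png

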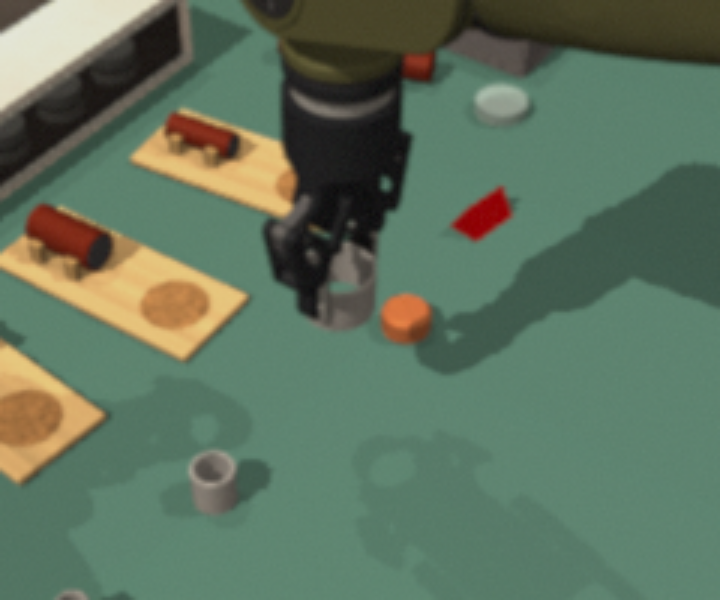

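Request:
servo_tool(
  steps=[
    {"jaw": 50,"travel": [25,-19,0],"yaw": 0},
    {"jaw": 50,"travel": [70,-53,0],"yaw": 0},
    {"jaw": 50,"travel": [115,-87,0],"yaw": 0},
    {"jaw": 50,"travel": [155,-117,0],"yaw": 0},
    {"jaw": 50,"travel": [185,-140,0],"yaw": 0},
    {"jaw": 50,"travel": [198,-149.5,0],"yaw": 0},
    {"jaw": 50,"travel": [198,-149.5,0],"yaw": 0},
    {"jaw": 50,"travel": [198,-149.5,0],"yaw": 0},
    {"jaw": 50,"travel": [198,-149.5,0],"yaw": 0},
  ],
)

```text
time_s: 5.2
position: [0.6409, 0.0835, 0.15]
tool_rot: [3.141, -0.006, -0.002]
force: [0.1, -0.1, -1.4]
finger_gap: 0.0521
```

Run:
```python
from cell import *
import cv2
s=snapshot("side")
cv2.imwrite("pics/side3.png",cv2.resize(cv2.cvtColor(s["image"],cv2.COLOR_RGB2BGR)[50:250,80:320],None,fx=3,fy=3))
```

```text
(no output)
```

View pics/side3.png

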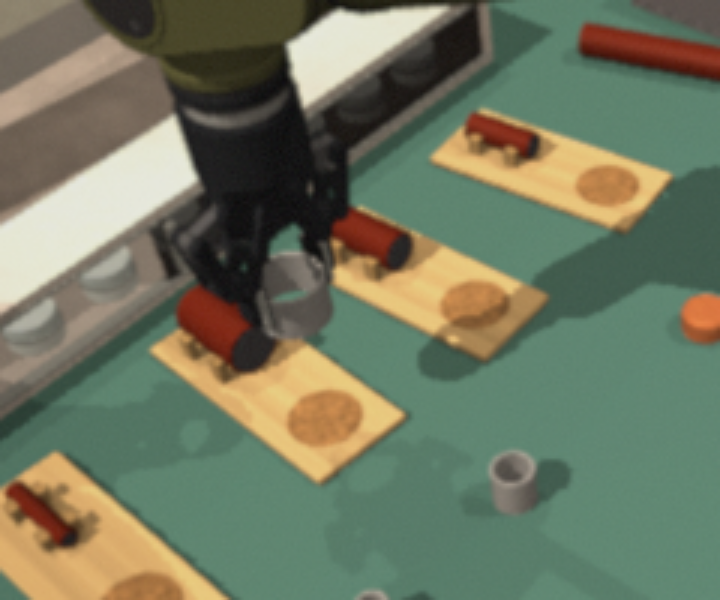

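Run:
```python
from cell import *
from h import *
s=snapshot("side")
P=cloud(s)[125:170,150:200]
hsv=cv2.cvtColor(s["image"],cv2.COLOR_RGB2HSV)[125:170,150:200]
m=(P[...,2]>.1)&(P[...,2]<.2)&(hsv[...,2]>90)&(hsv[...,1]<70)
Q=P[m];print(len(Q),Q.min(0),Q.max(0));print(np.percentile(Q[:,2],[2,10,50,90,98]).round(3))
for lo in(.12,.13,.14,.15):
    q=Q[(Q[:,2]>lo)&(Q[:,2]<lo+.01)]
    if len(q)<10: continue
    A=np.c_[2*q[:,:2],np.ones(len(q))];k=np.linalg.lstsq(A,(q[:,:2]**2).sum(1),rcond=None)[0]
    print(lo,len(q),k[:2].round(4),2*np.sqrt(k[2]+k[0]**2+k[1]**2),q[:,:2].min(0).round(3),q[:,:2].max(0).round(3))
```

```text
246 [0.61357307 0.05795145 0.12109821] [0.66476467 0.11739297 0.15901854]
[0.122 0.124 0.14  0.157 0.158]
0.12 65 [0.6398 0.0849] 0.05081145408787615 [0.614 0.059] [0.665 0.111]
0.13 57 [0.6405 0.0856] 0.050422689457786773 [0.617 0.059] [0.661 0.113]
0.14 46 [0.6396 0.0884] 0.05600185257950943 [0.62 0.06] [0.662 0.117]
0.15 78 [0.6402 0.0854] 0.050928939917277684 [0.614 0.058] [0.665 0.117]
```

Request:
servo_tool(
  steps=[
    {"jaw": 50,"travel": [1,0,40],"yaw": 0},
    {"jaw": 50,"travel": [1,0,80],"yaw": 0},
    {"jaw": 50,"travel": [1,0,100],"yaw": 0},
    {"jaw": 50,"travel": [1,0,109],"yaw": 0},
    {"jaw": 50,"travel": [1,0,113],"yaw": 0},
    {"jaw": 50,"travel": [1,0,113],"yaw": 0},
    {"jaw": 50,"travel": [1,0,113],"yaw": 0},
  ],
)

```text
time_s: 6.18
position: [0.644, 0.0837, 0.0388]
tool_rot: [3.141, -0.009, -0.002]
force: [0.3, -0.3, -1.4]
finger_gap: 0.052
```

Request:
servo_tool(
  steps=[
    {"jaw": 50,"travel": [-1,0,2.5],"yaw": 0},
    {"jaw": 50,"travel": [-1,0,2.5],"yaw": 0},
    {"jaw": 65,"travel": [-1,0,2.5],"yaw": 0},
    {"jaw": 80,"travel": [-1,0,2.5],"yaw": 0},
    {"jaw": 100,"travel": [-1,0,2.5],"yaw": 0},
    {"jaw": 100,"travel": [-1,0,2.5],"yaw": 0},
    {"jaw": 100,"travel": [-1,0,2],"yaw": 0},
    {"jaw": 100,"travel": [-1,0,-30],"yaw": 0},
    {"jaw": 100,"travel": [-1,0,-80],"yaw": 0},
    {"jaw": 100,"travel": [-1,0,-113],"yaw": 0},
  ],
)

```text
time_s: 7.42
position: [0.6428, 0.0838, 0.1545]
tool_rot: [3.141, -0.012, -0.002]
force: [0.8, 0.4, 0.3]
finger_gap: 0.0852
```

Request:
servo_tool(
  steps=[
    {"jaw": 100,"travel": [-30,-37,0],"yaw": 0},
    {"jaw": 100,"travel": [-70,-87,0],"yaw": 0},
    {"jaw": 100,"travel": [-110,-137,0],"yaw": 0},
    {"jaw": 100,"travel": [-150,-187,0],"yaw": 0},
    {"jaw": 100,"travel": [-180,-225,0],"yaw": 0},
    {"jaw": 100,"travel": [-193,-241,0],"yaw": 0},
    {"jaw": 100,"travel": [-193,-241,0],"yaw": 0},
    {"jaw": 100,"travel": [-193,-241,0],"yaw": 0},
    {"jaw": 100,"travel": [-193,-241,0],"yaw": 0},
  ],
)

```text
time_s: 8.55
position: [0.4513, 0.3242, 0.1522]
tool_rot: [3.141, -0.012, -0.004]
force: [0.5, -0.5, -0.2]
finger_gap: 0.0858
```

Run:
```python
from cell import *
from h import *
s=snapshot("top")
ferr(s,(225,275,90,140),.044)
cv2.imwrite("pics/top4.png",cv2.cvtColor(s["image"],cv2.COLOR_RGB2BGR))
```

```text
enc 642.1 82.5 D 56.1 | fit [642.8  82.9] D 52.7 n 68
```

View pics/top4.png

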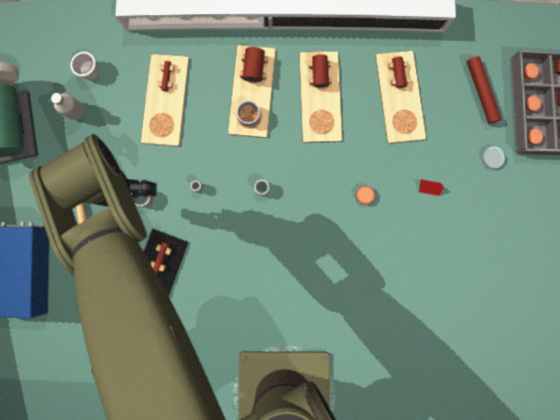

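The 54 ring stands centred on its disc (px 248,113), within about 1 mm. The gripper is over the 44 ring (px 141,195).

Request:
servo_tool(
  steps=[
    {"jaw": 100,"travel": [-1,-1,45],"yaw": 0},
    {"jaw": 100,"travel": [-1,-1,85],"yaw": 0},
    {"jaw": 100,"travel": [-1,-1,110],"yaw": 0},
    {"jaw": 100,"travel": [-1,-1,120],"yaw": 0},
    {"jaw": 100,"travel": [-1,-1,123],"yaw": 0},
    {"jaw": 100,"travel": [-1,-1,123],"yaw": 0},
    {"jaw": 70,"travel": [-1,-1,123],"yaw": 0},
    {"jaw": 50,"travel": [-1,-1,123],"yaw": 0},
    {"jaw": 40,"travel": [-1,-1,123],"yaw": 0},
    {"jaw": 40,"travel": [-1,-1,123],"yaw": 0},
  ],
)

```text
time_s: 9.85
position: [0.4521, 0.3255, 0.03]
tool_rot: [-3.142, -0.013, -0.004]
force: [-0.8, -0.8, 5.4]
finger_gap: 0.0419
```

Request:
servo_tool(
  steps=[
    {"jaw": 40,"travel": [0,0,0],"yaw": 0},
    {"jaw": 40,"travel": [0,0,0],"yaw": 0},
    {"jaw": 40,"travel": [0,0,0],"yaw": 0},
  ],
)

```text
time_s: 10.22
position: [0.4521, 0.3255, 0.03]
tool_rot: [-3.142, -0.013, -0.004]
force: [0.0, -0.6, 2.6]
finger_gap: 0.0421
```

Request:
servo_tool(
  steps=[
    {"jaw": 40,"travel": [0,0,-10],"yaw": 0},
    {"jaw": 40,"travel": [0,0,-40],"yaw": 0},
    {"jaw": 40,"travel": [0,0,-80],"yaw": 0},
    {"jaw": 40,"travel": [0,0,-120],"yaw": 0},
    {"jaw": 40,"travel": [15,35,-120],"yaw": 0},
    {"jaw": 40,"travel": [33,78,-120],"yaw": 0},
    {"jaw": 40,"travel": [52,120,-120],"yaw": 0},
    {"jaw": 40,"travel": [75,175,-120],"yaw": 0},
    {"jaw": 40,"travel": [98,225,-120],"yaw": 0},
    {"jaw": 40,"travel": [118,275,-120],"yaw": 0},
  ],
)

```text
time_s: 11.48
position: [0.5678, 0.0483, 0.1515]
tool_rot: [-3.141, -0.012, -0.004]
force: [1.0, 0.2, -1.1]
finger_gap: 0.0421
```

Request:
servo_tool(
  steps=[
    {"jaw": 40,"travel": [20,42,0],"yaw": 0},
    {"jaw": 40,"travel": [40,85,0],"yaw": 0},
    {"jaw": 40,"travel": [55,116,0],"yaw": 0},
    {"jaw": 40,"travel": [62,132,0],"yaw": 0},
    {"jaw": 40,"travel": [62,132,0],"yaw": 0},
    {"jaw": 40,"travel": [62,132,0],"yaw": 0},
    {"jaw": 40,"travel": [62,132,0],"yaw": 0},
  ],
)

```text
time_s: 12.35
position: [0.6288, -0.0826, 0.1522]
tool_rot: [-3.141, -0.012, -0.002]
force: [-0.2, -0.0, -0.8]
finger_gap: 0.0422
```

```bash
cat >> h.py <<'E'
def held(s,xy,z0):
    P=cloud(s);hsv=cv2.cvtColor(s["image"],cv2.COLOR_RGB2HSV)
    m=(np.hypot(P[...,0]-xy[0],P[...,1]-xy[1])<.04)&(P[...,2]>z0-.04)&(P[...,2]<z0+.015)&(hsv[...,2]>90)&(hsv[...,1]<70)
    Q=P[m];print(len(Q),"z pct",np.percentile(Q[:,2],[2,10,50,90,98]).round(3))
    for lo in np.arange(z0-.03,z0+.01,.01):
        q=Q[(Q[:,2]>lo)&(Q[:,2]<lo+.01)]
        if len(q)<10: continue
        A=np.c_[2*q[:,:2],np.ones(len(q))];k=np.linalg.lstsq(A,(q[:,:2]**2).sum(1),rcond=None)[0]
        print(lo.round(3),len(q),k[:2].round(4),"D",(2*np.sqrt(k[2]+k[0]**2+k[1]**2)).round(4))
E
python3 - <<'E'
from cell import *
from h import *
s=snapshot("side");p=read_state()["position"];held(s,p[:2],p[2])
cv2.imwrite("pics/side5.png",cv2.resize(cv2.cvtColor(s["image"],cv2.COLOR_RGB2BGR)[20:220,120:360],None,fx=3,fy=3))
E
```

```text
199 z pct [0.121 0.125 0.141 0.156 0.157]
0.122 44 [ 0.6279 -0.0804] D 0.0412
0.132 55 [ 0.6306 -0.0781] D 0.0448
0.142 48 [ 0.6295 -0.0766] D 0.0475
0.152 43 [ 0.6298 -0.0784] D 0.0439
```

View pics/side5.png

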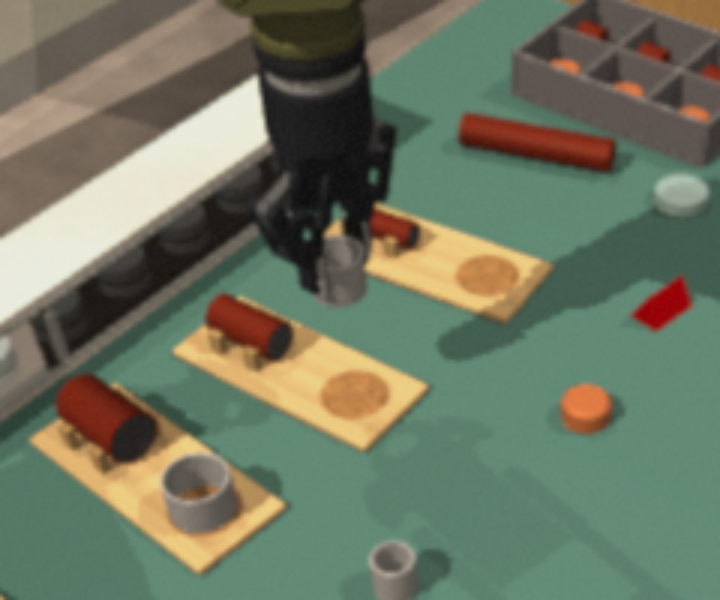

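Request:
servo_tool(
  steps=[
    {"jaw": 40,"travel": [0,1.5,40],"yaw": 0},
    {"jaw": 40,"travel": [0,1.5,80],"yaw": 0},
    {"jaw": 40,"travel": [0,1.5,100],"yaw": 0},
    {"jaw": 40,"travel": [-1,1.5,109],"yaw": 0},
    {"jaw": 40,"travel": [-1,1.5,113],"yaw": 0},
    {"jaw": 40,"travel": [-1,1.5,113],"yaw": 0},
    {"jaw": 40,"travel": [-1,1.5,113],"yaw": 0},
    {"jaw": 40,"travel": [-1,1.5,113],"yaw": 0},
  ],
)

```text
time_s: 13.4
position: [0.6299, -0.0843, 0.0402]
tool_rot: [-3.141, -0.014, -0.003]
force: [-0.2, 0.4, -1.7]
finger_gap: 0.0426
```

Request:
servo_tool(
  steps=[
    {"jaw": 40,"travel": [0,0,2],"yaw": 0},
    {"jaw": 40,"travel": [0,0,2],"yaw": 0},
    {"jaw": 52,"travel": [0,0,2],"yaw": 0},
    {"jaw": 65,"travel": [0,0,2],"yaw": 0},
    {"jaw": 85,"travel": [0,0,2],"yaw": 0},
    {"jaw": 100,"travel": [0,0,2],"yaw": 0},
    {"jaw": 100,"travel": [0,0,2],"yaw": 0},
    {"jaw": 100,"travel": [0,0,-30],"yaw": 0},
    {"jaw": 100,"travel": [0,0,-80],"yaw": 0},
    {"jaw": 100,"travel": [0,0,-112],"yaw": 0},
  ],
)

```text
time_s: 14.65
position: [0.6292, -0.0846, 0.155]
tool_rot: [3.141, -0.017, -0.003]
force: [-0.1, -1.4, -0.2]
finger_gap: 0.0853
```

Request:
servo_tool(
  steps=[
    {"jaw": 100,"travel": [-30,-27,0],"yaw": 0},
    {"jaw": 100,"travel": [-70,-62,0],"yaw": 0},
    {"jaw": 100,"travel": [-110,-97,0],"yaw": 0},
    {"jaw": 100,"travel": [-140,-124,0],"yaw": 0},
    {"jaw": 100,"travel": [-157,-139,0],"yaw": 0},
    {"jaw": 100,"travel": [-157,-139,0],"yaw": 0},
    {"jaw": 100,"travel": [-157,-139,0],"yaw": 0},
    {"jaw": 100,"travel": [-157,-139,0],"yaw": 0},
  ],
)

```text
time_s: 15.65
position: [0.4733, 0.0543, 0.1525]
tool_rot: [3.141, -0.017, -0.003]
force: [0.6, 1.0, -1.2]
finger_gap: 0.0854
```

Run:
```python
from cell import *
from h import *
s=snapshot("top")
ferr(s,(298,345,95,145),.044)
cv2.imwrite("pics/top6.png",cv2.cvtColor(s["image"],cv2.COLOR_RGB2BGR))
```

```text
enc 629.7 -82.9 D 44.8 | fit [629.6 -83.1] D 42.2 n 53
```

View pics/top6.png

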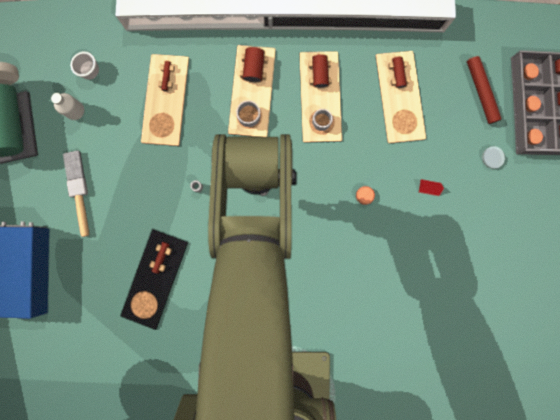

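The 44 ring stands centred on its disc (px 322,119). Now the 34 ring.

Request:
servo_tool(
  steps=[
    {"jaw": 100,"travel": [-1,0,45],"yaw": 0},
    {"jaw": 100,"travel": [-1,0,85],"yaw": 0},
    {"jaw": 100,"travel": [-1,0,110],"yaw": 0},
    {"jaw": 100,"travel": [-2,0,119],"yaw": 0},
    {"jaw": 100,"travel": [-2,0,122],"yaw": 0},
    {"jaw": 100,"travel": [-2,0,122],"yaw": 0},
    {"jaw": 70,"travel": [-2,0,122],"yaw": 0},
    {"jaw": 50,"travel": [-2,0,122],"yaw": 0},
    {"jaw": 35,"travel": [-2,0,122],"yaw": 0},
    {"jaw": 27,"travel": [-2,0,122],"yaw": 0},
  ],
)

```text
time_s: 16.95
position: [0.4737, 0.0542, 0.031]
tool_rot: [3.141, -0.018, -0.003]
force: [-0.3, -1.2, 4.0]
finger_gap: 0.0324
```

Request:
servo_tool(
  steps=[
    {"jaw": 27,"travel": [0,0,0],"yaw": 0},
    {"jaw": 27,"travel": [0,0,0],"yaw": 0},
    {"jaw": 27,"travel": [0,0,0],"yaw": 0},
    {"jaw": 27,"travel": [0,0,0],"yaw": 0},
  ],
)

```text
time_s: 17.45
position: [0.4737, 0.0542, 0.031]
tool_rot: [3.141, -0.018, -0.003]
force: [0.2, -0.2, 2.5]
finger_gap: 0.0319
```

Request:
servo_tool(
  steps=[
    {"jaw": 27,"travel": [0,0,-10],"yaw": 0},
    {"jaw": 27,"travel": [0,0,-40],"yaw": 0},
    {"jaw": 27,"travel": [0,0,-80],"yaw": 0},
    {"jaw": 27,"travel": [0,0,-120],"yaw": 0},
    {"jaw": 27,"travel": [15,32,-120],"yaw": 0},
    {"jaw": 27,"travel": [36,75,-120],"yaw": 0},
    {"jaw": 27,"travel": [58,122,-120],"yaw": 0},
    {"jaw": 27,"travel": [80,168,-120],"yaw": 0},
    {"jaw": 27,"travel": [102,215,-120],"yaw": 0},
    {"jaw": 27,"travel": [122,257,-120],"yaw": 0},
  ],
)

```text
time_s: 18.7
position: [0.5931, -0.2048, 0.1535]
tool_rot: [3.141, -0.018, -0.004]
force: [0.7, 0.4, -0.3]
finger_gap: 0.0321
```

Request:
servo_tool(
  steps=[
    {"jaw": 27,"travel": [18,34,0],"yaw": 0},
    {"jaw": 27,"travel": [32,62,0],"yaw": 0},
    {"jaw": 27,"travel": [38.5,73,0],"yaw": 0},
    {"jaw": 27,"travel": [38.5,73,0],"yaw": 0},
    {"jaw": 27,"travel": [38.5,73,0],"yaw": 0},
    {"jaw": 27,"travel": [38.5,73,0],"yaw": 0},
  ],
)

```text
time_s: 19.45
position: [0.631, -0.2769, 0.1543]
tool_rot: [3.141, -0.017, -0.003]
force: [-0.0, -0.5, -1.2]
finger_gap: 0.0318
```

Run:
```python
from cell import *
from h import *
s=snapshot("side");p=read_state()["position"];held(s,p[:2],p[2])
cv2.imwrite("pics/side7.png",cv2.resize(cv2.cvtColor(s["image"],cv2.COLOR_RGB2BGR)[0:200,160:400],None,fx=3,fy=3))
```

```text
109 z pct [0.122 0.124 0.141 0.156 0.157]
0.124 31 [ 0.6304 -0.273 ] D 0.0298
0.134 19 [ 0.635  -0.2691] D 0.0394
0.144 29 [ 0.6359 -0.2683] D 0.0404
0.154 19 [ 0.6264 -0.2817] D 0.031
```

View pics/side7.png

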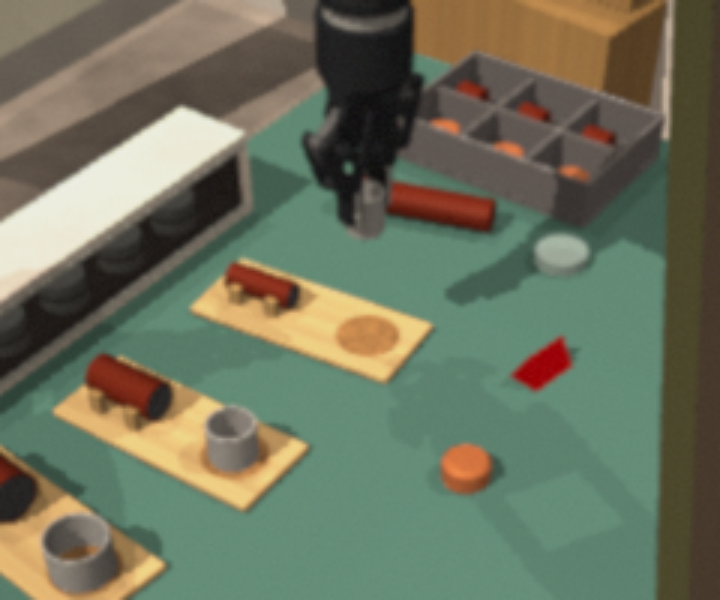

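Request:
servo_tool(
  steps=[
    {"jaw": 27,"travel": [0,0.5,40],"yaw": 0},
    {"jaw": 27,"travel": [0,0.5,80],"yaw": 0},
    {"jaw": 27,"travel": [-1,0.5,100],"yaw": 0},
    {"jaw": 27,"travel": [-2,0.5,111],"yaw": 0},
    {"jaw": 27,"travel": [-2,0.5,115],"yaw": 0},
    {"jaw": 27,"travel": [-2,0.5,115],"yaw": 0},
    {"jaw": 27,"travel": [-2,0.5,115],"yaw": 0},
    {"jaw": 27,"travel": [-2,0.5,115],"yaw": 0},
  ],
)

```text
time_s: 20.5
position: [0.6316, -0.2778, 0.0403]
tool_rot: [3.141, -0.019, -0.003]
force: [0.3, -0.9, -0.9]
finger_gap: 0.0322
```

Request:
servo_tool(
  steps=[
    {"jaw": 27,"travel": [0,0,1.5],"yaw": 0},
    {"jaw": 27,"travel": [0,0,1.5],"yaw": 0},
    {"jaw": 40,"travel": [0,0,1.5],"yaw": 0},
    {"jaw": 55,"travel": [0,0,1.5],"yaw": 0},
    {"jaw": 75,"travel": [0,0,1.5],"yaw": 0},
    {"jaw": 100,"travel": [0,0,1.5],"yaw": 0},
    {"jaw": 100,"travel": [0,0,1.5],"yaw": 0},
    {"jaw": 100,"travel": [0,0,-30],"yaw": 0},
    {"jaw": 100,"travel": [0,0,-80],"yaw": 0},
    {"jaw": 100,"travel": [0,0,-112],"yaw": 0},
  ],
)

```text
time_s: 21.75
position: [0.6303, -0.2781, 0.1552]
tool_rot: [3.139, -0.022, -0.003]
force: [0.4, -1.2, 0.4]
finger_gap: 0.0856
```

Request:
servo_tool(
  steps=[
    {"jaw": 100,"travel": [-12,-37,0],"yaw": 0},
    {"jaw": 100,"travel": [-30,-92,0],"yaw": 0},
    {"jaw": 100,"travel": [-49,-150,0],"yaw": 0},
    {"jaw": 100,"travel": [-68,-208,0],"yaw": 0},
    {"jaw": 100,"travel": [-86,-266,0],"yaw": 0},
    {"jaw": 100,"travel": [-105,-324,0],"yaw": 0},
    {"jaw": 100,"travel": [-124,-382,0],"yaw": 0},
    {"jaw": 100,"travel": [-140,-432,0],"yaw": 0},
    {"jaw": 100,"travel": [-152,-468,0],"yaw": 0},
    {"jaw": 100,"travel": [-155,-479,0],"yaw": 0},
  ],
)

```text
time_s: 23.0
position: [0.476, 0.203, 0.1508]
tool_rot: [3.139, -0.022, -0.0]
force: [0.2, -0.2, -0.2]
finger_gap: 0.0855
```

Request:
servo_tool(
  steps=[
    {"jaw": 100,"travel": [0,0,0],"yaw": 0},
    {"jaw": 100,"travel": [0,0,0],"yaw": 0},
  ],
)

```text
time_s: 23.25
position: [0.4765, 0.2021, 0.1508]
tool_rot: [3.139, -0.022, -0.001]
force: [-0.1, 0.0, 0.7]
finger_gap: 0.0855
```

Run:
```python
from cell import *
from h import *
s=snapshot("top")
ferr(s,(385,425,95,145),.044)
cv2.imwrite("pics/top8.png",cv2.cvtColor(s["image"],cv2.COLOR_RGB2BGR))
print(read_state()["position"])
```

```text
enc 631.2 -277.1 D 35.8 | fit [ 631.4 -277.3] D 33.4 n 41
[0.47649858 0.20193767 0.15079628]
```

View pics/top8.png

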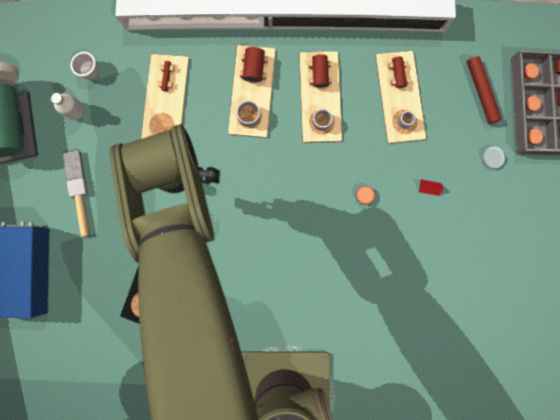

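The 34 ring is centred on its disc (px 407,118). Now the smallest ring.

Request:
servo_tool(
  steps=[
    {"jaw": 100,"travel": [-2,1,45],"yaw": 0},
    {"jaw": 100,"travel": [-3,1,85],"yaw": 0},
    {"jaw": 100,"travel": [-4,1,108],"yaw": 0},
    {"jaw": 100,"travel": [-4,1,116],"yaw": 0},
    {"jaw": 100,"travel": [-4,1,119],"yaw": 0},
    {"jaw": 100,"travel": [-4,1,119],"yaw": 0},
    {"jaw": 70,"travel": [-4,1,119],"yaw": 0},
    {"jaw": 50,"travel": [-4,1,119],"yaw": 0},
    {"jaw": 30,"travel": [-4,1,119],"yaw": 0},
    {"jaw": 15,"travel": [-4,1,119],"yaw": 0},
  ],
)

```text
time_s: 24.55
position: [0.4753, 0.2007, 0.0321]
tool_rot: [3.139, -0.022, -0.001]
force: [-0.6, -0.5, 2.1]
finger_gap: 0.0226
```

Request:
servo_tool(
  steps=[
    {"jaw": 15,"travel": [0,0,0],"yaw": 0},
    {"jaw": 15,"travel": [0,0,0],"yaw": 0},
    {"jaw": 15,"travel": [0,0,0],"yaw": 0},
    {"jaw": 15,"travel": [0,0,0],"yaw": 0},
  ],
)

```text
time_s: 25.05
position: [0.4753, 0.2007, 0.0321]
tool_rot: [3.139, -0.022, -0.001]
force: [-0.0, -0.3, 1.2]
finger_gap: 0.0224
```

Request:
servo_tool(
  steps=[
    {"jaw": 15,"travel": [0,0,-10],"yaw": 0},
    {"jaw": 15,"travel": [0,0,-40],"yaw": 0},
    {"jaw": 15,"travel": [0,0,-80],"yaw": 0},
    {"jaw": 15,"travel": [0,0,-115],"yaw": 0},
    {"jaw": 15,"travel": [25,-15,-120],"yaw": 0},
    {"jaw": 15,"travel": [65,-39,-120],"yaw": 0},
    {"jaw": 15,"travel": [105,-63,-120],"yaw": 0},
    {"jaw": 15,"travel": [135,-81,-120],"yaw": 0},
    {"jaw": 15,"travel": [145,-87.5,-120],"yaw": 0},
    {"jaw": 15,"travel": [145,-87.5,-120],"yaw": 0},
  ],
)

```text
time_s: 26.3
position: [0.6175, 0.2883, 0.1549]
tool_rot: [3.138, -0.022, -0.001]
force: [0.0, -0.2, -0.2]
finger_gap: 0.0223
```

Request:
servo_tool(
  steps=[
    {"jaw": 15,"travel": [0,0,0],"yaw": 0},
    {"jaw": 15,"travel": [0,0,0],"yaw": 0},
  ],
)

```text
time_s: 26.55
position: [0.6166, 0.2878, 0.155]
tool_rot: [3.138, -0.021, -0.001]
force: [-0.7, -0.1, -0.9]
finger_gap: 0.0222
```

Run:
```python
from cell import *
from h import *
s=snapshot("side");p=read_state()["position"];held(s,p[:2],p[2])
cv2.imwrite("pics/side9.png",cv2.resize(cv2.cvtColor(s["image"],cv2.COLOR_RGB2BGR)[110:310,20:260],None,fx=3,fy=3))
```

```text
76 z pct [0.124 0.126 0.154 0.158 0.159]
0.135 10 [0.6094 0.2874] D 0.0319
0.145 21 [0.6132 0.29  ] D 0.0266
0.155 35 [0.6167 0.2882] D 0.0193
```

View pics/side9.png

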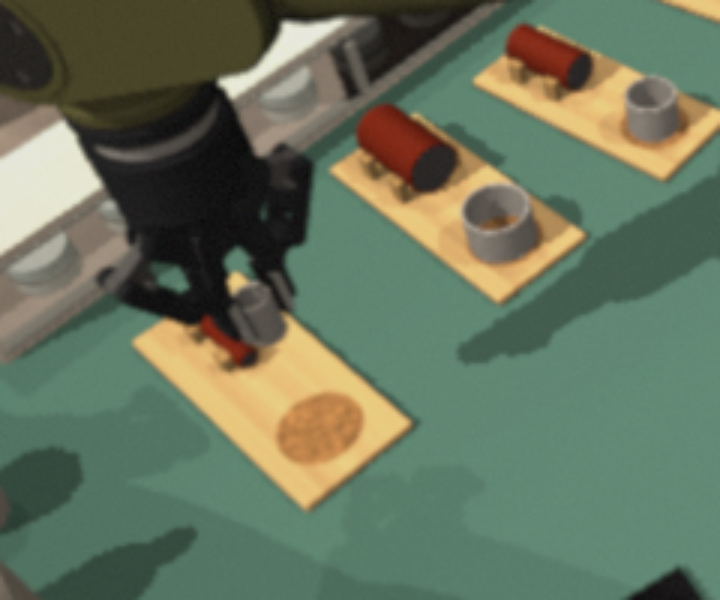

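Request:
servo_tool(
  steps=[
    {"jaw": 15,"travel": [1,-0.5,40],"yaw": 0},
    {"jaw": 15,"travel": [1,-0.5,80],"yaw": 0},
    {"jaw": 15,"travel": [1,-0.5,100],"yaw": 0},
    {"jaw": 15,"travel": [1,-0.5,111],"yaw": 0},
    {"jaw": 15,"travel": [1,-0.5,115],"yaw": 0},
    {"jaw": 15,"travel": [1,-0.5,115],"yaw": 0},
    {"jaw": 15,"travel": [1,-0.5,115],"yaw": 0},
    {"jaw": 15,"travel": [1,-0.5,115],"yaw": 0},
  ],
)

```text
time_s: 27.6
position: [0.6208, 0.2883, 0.0411]
tool_rot: [3.139, -0.023, -0.001]
force: [-0.7, -0.2, -0.8]
finger_gap: 0.0225
```

Request:
servo_tool(
  steps=[
    {"jaw": 15,"travel": [-1,0,1.5],"yaw": 0},
    {"jaw": 15,"travel": [-1,0,1.5],"yaw": 0},
    {"jaw": 28,"travel": [-1,0,1.5],"yaw": 0},
    {"jaw": 45,"travel": [-1,0,1.5],"yaw": 0},
    {"jaw": 70,"travel": [-1,0,1.5],"yaw": 0},
    {"jaw": 100,"travel": [-1,0,1.5],"yaw": 0},
    {"jaw": 100,"travel": [-1,0,1.5],"yaw": 0},
    {"jaw": 100,"travel": [-1,0,-30],"yaw": 0},
    {"jaw": 100,"travel": [-1,0,-80],"yaw": 0},
    {"jaw": 100,"travel": [-1,0,-112],"yaw": 0},
  ],
)

```text
time_s: 28.85
position: [0.6181, 0.2889, 0.156]
tool_rot: [3.14, -0.026, -0.001]
force: [-0.7, -0.0, 0.5]
finger_gap: 0.0851
```

Request:
servo_tool(
  steps=[
    {"jaw": 100,"travel": [-40,30,0],"yaw": 0},
    {"jaw": 100,"travel": [-90,70,0],"yaw": 0},
    {"jaw": 100,"travel": [-140,110,0],"yaw": 0},
    {"jaw": 100,"travel": [-170,130,0],"yaw": 0},
    {"jaw": 100,"travel": [-170,130,0],"yaw": 0},
    {"jaw": 100,"travel": [-170,130,0],"yaw": 0},
  ],
)

```text
time_s: 29.6
position: [0.4487, 0.1594, 0.1525]
tool_rot: [3.141, -0.027, -0.001]
force: [0.9, -1.2, 1.8]
finger_gap: 0.0852
```

Run:
```python
from cell import *
from h import *
s=snapshot("top")
for b in[(145,180,105,145),(225,275,90,140),(298,345,95,145),(385,425,95,145)]: ferr(s,b,.044)
s0=dict(np.load("top0.npz"))
for im in(s0,s):
    h=cv2.cvtColor(im["image"],cv2.COLOR_RGB2HSV)
    for b in((350,385,178,215),(412,450,170,202)):
        q=h[b[2]:b[3],b[0]:b[1]];m=((q[...,0]<12)|(q[...,0]>168))&(q[...,1]>120)
        ys,xs=np.nonzero(m);print("loose",xs.mean()+b[0],ys.mean()+b[2])
cv2.imwrite("pics/top10.png",cv2.cvtColor(s["image"],cv2.COLOR_RGB2BGR))
d=snapshot("side")
for b in[(95,155,215,275),(150,215,155,210),(215,262,125,168),(262,305,85,126)]: ferr(d,b,.044)
cv2.imwrite("pics/side10.png",cv2.cvtColor(d["image"],cv2.COLOR_RGB2BGR))
```

```text
enc 620.7 287.3 D 24.5 | fit [620.  287.2] D 21.0 n 48
enc 642.1 82.5 D 56.1 | fit [642.8  82.9] D 52.7 n 68
enc 629.5 -82.6 D 45.5 | fit [629.6 -83. ] D 42.3 n 54
enc 630.9 -276.7 D 36.8 | fit [ 631.3 -277.1] D 33.7 n 42
loose 365.0406504065041 194.97967479674796
loose 430.53146853146853 187.2972027972028
loose 365.1798245614035 195.14473684210526
loose 430.48214285714283 187.32857142857142
enc 617.5 290.3 D 28.2 | fit [617.9 289.5] D 24.3 n 33
enc 733.6 79.9 D 55.4 | fit [733.6  79.4] D 38.9 n 60
enc 611.6 -76.8 D 32.1 | fit [614.4 -76.5] D 23.6 n 28Traceback (most recent call last):
  File "<stdin>", line 13, in <module>
  File "h.py", line 21, in ferr
    c=max(c,key=cv2.contourArea).reshape(-1,2)+[x0,y0]
      ~~~^^^^^^^^^^^^^^^^^^^^^^^
ValueError: max() iterable argument is empty
```

View pics/top10.png

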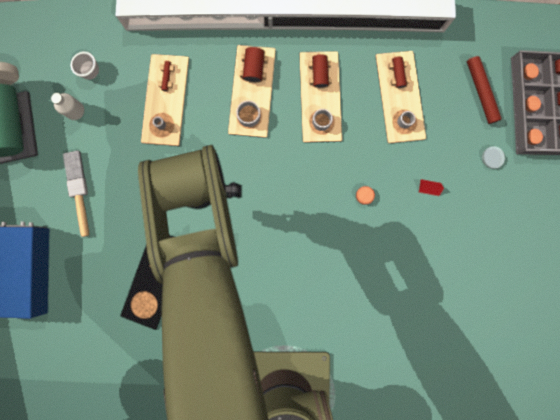

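All four rings stand on their discs in the top view (px 159,121; 248,113; 322,119; 407,118). The cap and prism have not moved. The gripper is clear, so I'm handing in. The side check failed because the arm blocks that view of three of the boards.

Run:
```python
from cell import *
print(close_job())
```

```text
the job is handed in; nothing more can be done
None
```

I set all four ferrules on their matching boards and handed the job in at about 30 s of the 109 s allowed. No verdict was reported.

**Placement:** the last top view showed every ring upright and close to its cork disc's centre, against the 14 mm allowed:

| Ferrule | Distance from disc centre |
|---|---|
| 24 mm | about 1 mm |
| 34 mm | about 1.5 mm |
| 44 mm | about 1.5 mm |
| 54 mm | about 1 mm |

Rim heights agreed with each ring resting on its board.

**Loose parts:** the copper end cap and red prism shifted by less than 0.2 px in the top view, so they did not move. I left the black look-alike board alone. The gripper was open and clear of everything at hand-in.

**Checks that failed or disagreed:**
- **Side-view check:** it worked only for the 24 mm ring, putting it about 1.5 mm off centre. For the 44 and 54 mm rings it gave meaningless numbers and for the 34 mm ring it raised an error. I put this down to the arm blocking the view, but no side picture was saved to confirm it.
- **Camera offset:** the two cameras differed by about 2 mm, as the calibration allows.
- **Tool tilt:** the tool drifted to about 0.027 rad of pitch over the run, which did not affect the standing rings.

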